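Lift the stone egg from the collector's case with the tongs

TASK

On the desk, open the lid of the wooden collector's case all the way, until it rests on its stop. Then pick up the steel tongs, close them on the egg-shaped stone in the case and lift it about 10 cm straight up out of its nest, without ever touching the stones with the fingers and leaving the cone-shaped stone, the mug and the magnifier where they are. Finish while holding: the fingers squeeze the tongs, the tongs grip the egg in the air, still, and the lid stays open.

Things in the scene. Friction and masses are not known exactly. Their poses are not given: they have to be found in the camera images.
- case: Wooden case fixed to the desk: tray 110 (x) x 200 (y) x 34 mm high under a deep hinged lid (closed: top 87 mm above the desk). Origin: centre of the underside; x points from the handle side to the hinge side, y along its length. Padded floor 30 mm above the desk, with two ring nests (6 mm high, 40 mm across) at x = +10, y = +42.5 and -42.5 mm, one stone in each.
- lid (a joint): Opening angle of the lid in rad: 0 closed, 1.75 fully open on its stop; turns about the case's y direction at the far (+x) rim. A hollow wooden shell 110 x 200 x 52 mm with 6 mm walls, about 0.25 kg; let go below about 0.9 rad it falls shut, beyond about 1.2 rad it falls open onto its stop.
- lid_hinge (a point): Middle of the lid's hinge line, x = +55 mm, y = 0, 35 mm above the desk in the case frame. Its axes turn with the lid; closed, they are parallel to the case's.
- lid_handle (a point): Middle of the lid's handle: a round steel bar 10 mm thick, 90 mm long, parallel to the case's y axis, 40 mm out in front of the lid's front face (between two end posts); closed, it is 79 mm above the desk, 150 mm from the hinge line horizontally and 44 mm above it. It can turn within a pinch from above.
- tongs: Steel spring tongs on edge on the desk, 210 mm long, 95 g, a V opening towards +x. Origin: under the grip point, on the centre line, 100 mm ahead of the rear pivot; x to the jaws. Arms: upright strips 2.5 mm thick, 18 mm high; at the origin 58 mm wide over the outsides. Squeezing there closes the jaws (spring 5 to 8 N): 50 mm wide leaves about 50 mm between the jaws, 42 mm wide about 34.
- tongs_arm (a joint): Closing angle of the tongs in rad: 0 fully open (as lying), about 0.16 when closed on the egg, 0.29 when closed on nothing.
- tongs_grip (a point): Grip point: 9 mm above the tongs' origin, halfway up the arms.
- tongs_jaws (a point): Point midway between the two jaws of the open tongs, 95 mm ahead (+x) of the grip point, at the same height. The jaws are shallow upright Vs, 31 mm long and 18 mm high; opening between them about 65 mm when fully open.
- egg: Egg-shaped polished pale stone, 34 mm in diameter, 46 mm high, about 60 g, standing upright in one of the two nests. Origin: centre of its underside (30 mm above the desk at the start); its widest part is an upright cylinder band 17 to 31 mm above the origin, where the jaws should take it.
- cone: Cone-shaped pale stone, 26 mm in diameter, 44 mm high, pointed at the top, standing in the other nest. Origin: centre of its underside. Leave alone.
- mug: White mug, 80 mm in diameter, 90 mm high, on the desk. Origin: centre of its underside. Leave alone.
- magnifier: Magnifying glass lying on the desk, 165 mm long, lens 72 mm across, at most 18 mm high. Origin: where the handle meets the lens; x points to the lens. Leave alone.

How it is judged:
By the outcome, as a careful person would: the job done as asked, in the order asked, and still so for the second after the job is handed in, while the arm keeps its last pose, push and grip.
It also fails if it takes over 61 s, if anything falls off the work surface, if the arm or the gripper's body presses on something with over 40 N, if the wrist force passes 120 N, or if a joint passes its speed limit or range.

ROBOT

A 6-joint arm with a two-finger parallel gripper is mounted at the origin on the work surface. World frame = base frame: x ahead of the robot, y to its left, z up, the work surface at z = 0. Lengths are in m, angles in rad, forces in N, time in s.
With the tool pointing down it reaches from about 0.375 to 0.9 m from the base axis. Payload 3.1 kg.
Tool frame: the origin (TCP) lies at the centre of the arm's flange, where the gripper is bolted on; the fingertips stand 173 mm ahead of it and the grasp point (between the pads) lies 155 mm ahead of it; z points along the fingers, x is the direction in which the jaws open and shut, and the axes are right-handed (so a half turn about z gives the same grasp; the last joint's range is limited). The gripper opens to 85 mm and grips with 20 to 120 N. Pads are 22 mm wide; open, the fingers measure 114 mm over their backs; the gripper's body (76 mm by 85 mm) begins 54 mm behind the grasp point. The pads swing forward as they close: fully open they stand 13 mm farther back than shut.
Start: joints at [1.085, 0.527, 1.433, -0, 1.181, -0.178], TCP at [0.189, 0.596, 0.405] pointing down, gripper open.
Joint ranges: [-3.08, 3.08], [-0.75, 2.2], [0.22, 2.44], [-1.43, 4.57], [0, 2.65], [-2.85, 2.85]. Speed limits (rad/s): [2.79, 2.79, 3.14, 3.14, 3.14, 3.14].

INTERFACE

Orientations are given as a unit quaternion [x, y, z, w].
In Python, from station import manip gives the robot as it stands.
- The arm moves only by the shell command python3 -m jog 'ROWS' [OPENING] [FORCE]. ROWS is JSON, a list that holds one entry, the list of rows, each a list of 4 numbers: the shift along the world's x, y, z in mm, then the turn about the world's z in degrees. A call has exactly 8 rows; each row shifts and turns the commanded pose from where the row before left it; what a row does not reach is not made up. A row lasts 1/8 s, in which the tool goes at most 62.5 mm and 10.7 degrees, less where a joint would pass 70% of its speed; a pose out of reach is approached as far as the arm can. A call is refused whole if a number of a shift passes 62.5 or a number of a turn 10.7, either way. A call with a gripper value outside its range is refused whole. OPENING is the opening in per cent of the stroke, from 0 (shut) to 100 (fully open), set as the call begins (- or left out, the last holds). The fingers move at their own pace and stop on an object; FORCE is the grip in N (left out, the last holds). Time passes only in rows, so rows that do not move let the fingers close, or fill a call up. It gives the time, the measured TCP pose, the force and the opening at its end, in the units of the state.
- manip.sense(): the state, without advancing time (a new reading comes with each control period).
- manip.snapshot(name): name is "scene" or "top" or "wrist"; returns the picture (384x512x3 uint8, red, green, blue); there is no depth.
- manip.camera_info(name): a dict with "fx", "fy", "cx", "cy" (pixels), "R" (3x3) and "t" (3): a world point X has camera coordinates R X + t. Camera axes: x right, y down, z forward; pixel columns grow to the right and rows downward; lengths in m; the calibration is good to about 2 mm. A picture is of the moment at which its call begins: read the wrist's pose just before it. camera_info takes no time and is no camera call; for the wrist camera it gives the pose at the moment of the call.
- manip.sign_off(): hands the job in, once; it reports no verdict.
The state is a dict: "t": time; "q": joint angles; "qd": joint speeds; "tau": joint torques, N m; "tcp_pos": TCP position; "tool_rot": TCP orientation; "force": force on the tool from outside, world axes, zero at the start; "ft_torque": the same for the moment, N m; "finger_gap": opening from 0.0 (shut) to 1.0 (fully open).
Only numpy, scipy, OpenCV 4.12 (cv2) and the standard library are available. Lean on these libraries where they do the work, as an engineer would, in place of code of your own. Each camera call takes 0.05 s, during which the arm holds its last target. There are 200 camera calls.

## Working session

There is one attempt and no reset: what is moved stays moved. The work goes in short steps, Python scripts to look and compute and a shell command to move; the robot and the scene stay as the last step left them, time stands still between calls to the robot, and variables do not carry over. Pictures are saved under pics/ and viewed, about 8 in all and at most 12, crops included, and the job is handed in when it is done.

```bash
ls; mkdir -p pics; python3 - <<'E'
from station import manip
import cv2,json
for n in ("scene","top"):
    im=manip.snapshot(n); cv2.imwrite(f"pics/{n}0.png",im[:,:,::-1])
    c=manip.camera_info(n); print(n,{k:(v.tolist() if hasattr(v,'tolist') else v) for k,v in c.items()})
s=manip.sense(); print(s)
a=cv2.imread("pics/top0.png"); cv2.imwrite("pics/top0b.png",cv2.resize(a,(800,600),interpolation=cv2.INTER_CUBIC))
a=cv2.imread("pics/scene0.png"); cv2.imwrite("pics/scene0b.png",cv2.resize(a,(800,600),interpolation=cv2.INTER_CUBIC))
E
```

```text
pics
scene {'fx': 413.6072863124563, 'fy': 413.6072863124563, 'cx': 256.39969896608454, 'cy': 187.03400924987457, 'R': [[-0.6622259101473644, 0.749280556803301, 0.005957442910330399], [0.5134514141260116, 0.45955833068430546, -0.7246887511412422], [-0.5457329834832173, -0.476848810311182, -0.689050595270998]], 't': [0.30983190862633075, -0.2614343568545183, 1.5483528470411152]}
top {'fx': 413.15090252462556, 'fy': 413.15090252462556, 'cx': 258.41823971974827, 'cy': 194.69441018583018, 'R': [[0.016831569787937456, -0.9998219349665742, -0.008532093422451247], [-0.986719274756955, -0.015230943333182896, -0.16171917384246756], [0.1615604254809409, 0.011140768594536759, -0.986799935241962]], 't': [0.053079771709197275, 0.5713495014039309, 1.2175837285694473]}
{'t': 0.1, 'q': array([ 1.08551078e+00,  5.28365544e-01,  1.43378070e+00,  6.16882563e-06,
        1.18141212e+00, -1.78491042e-01]), 'qd': array([-0.00078496, -0.00322458, -0.00280088,  0.0016209 ,  0.00079136,
        0.00105253]), 'tau': array([-7.27180141e-04, -4.43306994e+01, -1.78586268e+01, -2.78052994e-04,
        3.84568397e-03, -2.02355679e-06]), 'tcp_pos': array([0.18856989, 0.59554534, 0.40383377]), 'tool_rot': array([ 8.06847370e-01,  5.90759135e-01, -8.84753364e-04,  4.28047968e-04]), 'force': array([ 0.58360245, -0.14950283, -0.89299638]), 'ft_torque': array([-0.00916924,  0.02867984,  0.03926627]), 'finger_gap': 1.0007345913387582}
```

View pics/top0b.png

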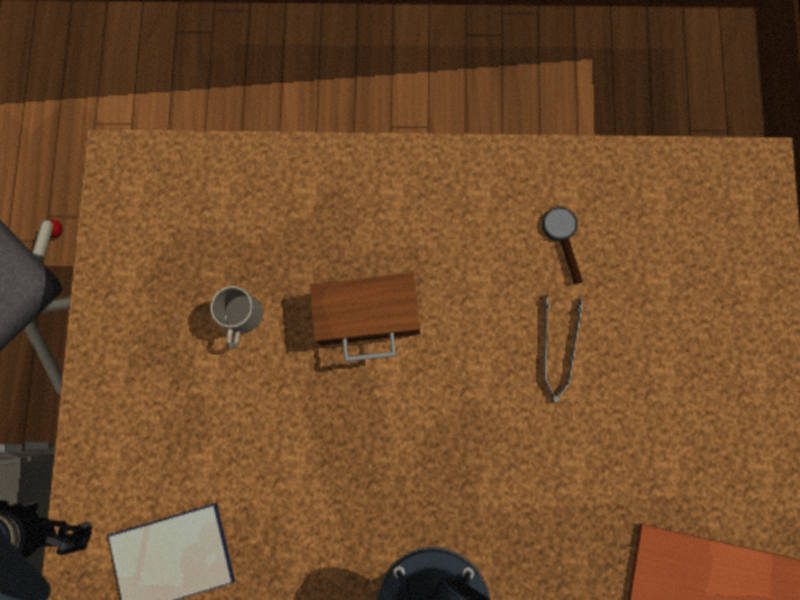

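View pics/scene0b.png

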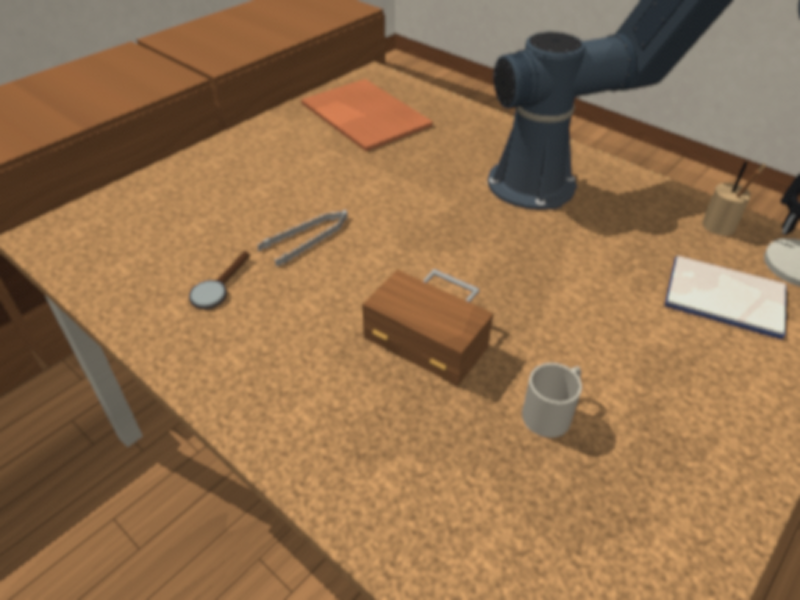

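Top view (800x600 scale): lid corners at about (312,283), (412,274), (419,333), (316,345), and the handle bar from (346,358) to (395,353). The tongs have their pivot at (556,399) and jaws at (546,298) and (580,302). The mug is at (235,310) and the magnifier lens at (560,224). The scene view shows the same layout with the lid closed.

```bash
cat > h.py <<'E'
import numpy as np, cv2
from station import manip
def ray(c,u,v,z):
    R=np.array(c["R"]);t=np.array(c["t"]);o=-R.T@t
    d=R.T@np.array([(u-c["cx"])/c["fx"],(v-c["cy"])/c["fy"],1.]);return o+d*(z-o[2])/d[2]
def proj(c,X):
    p=np.array(c["R"])@np.array(X)+np.array(c["t"]);return np.array([c["fx"]*p[0]/p[2]+c["cx"],c["fy"]*p[1]/p[2]+c["cy"]])
def tri(c1,p1,c2,p2):
    A=[];b=[]
    for c,p in((c1,p1),(c2,p2)):
        o=ray(c,*p,0);d=ray(c,*p,1)-o;d/=np.linalg.norm(d);P=np.eye(3)-np.outer(d,d);A.append(P);b.append(P@o)
    return np.linalg.lstsq(np.vstack(A),np.hstack(b),rcond=None)[0]
E
python3 - <<'E'
from h import *
for n,boxes in(("top",dict(handle=(330,325,410,365,.079),tongs=(535,290,595,405,.018),mag=(535,200,590,290,.01))),("scene",dict(handle=(420,265,485,305,.079),tongs=(255,205,352,270,.018)))):
    c=manip.camera_info(n); im=cv2.imread(f"pics/{n}0.png"); h=cv2.cvtColor(im,cv2.COLOR_BGR2HSV)
    m=((h[...,1]<70)&(h[...,2]>60)).astype(np.uint8)
    for k,(x0,y0,x1,y1,z) in boxes.items():
        q=np.zeros_like(m);s=.64;q[int(y0*s):int(y1*s),int(x0*s):int(x1*s)]=m[int(y0*s):int(y1*s),int(x0*s):int(x1*s)]
        ys,xs=np.nonzero(q);P=np.array([ray(c,x,y,z)[:2] for x,y in zip(xs,ys)])
        r=cv2.minAreaRect(P.astype(np.float32)*1000)
        print(n,k,len(xs),"rect mm",np.round(cv2.boxPoints(r)).astype(int).tolist(),"px",xs.min(),xs.max(),ys.min(),ys.max())
        if k in("tongs","handle"):
            o=np.argsort(P[:,0])
            print("  low x",P[o[:14]].mean(0).round(4), "x range",P[:,0].min().round(4),P[:,0].max().round(4))
            if k=="tongs":
              for x in np.arange(P[:,0].min(),P[:,0].max(),.02):
                w=P[(P[:,0]>=x)&(P[:,0]<x+.02),1]
                if len(w): print("   x",round(x+.01,3),"y",w.min().round(3),w.max().round(3),len(w))
            else: print(P.round(3).tolist()[::3])
c=manip.camera_info("top")
for n,p in dict(A=(312,283),B=(412,274),C=(419,333),D=(316,345)).items(): print(n,ray(c,p[0]*.64,p[1]*.64,.087).round(4))
E
```

```text
top handle 148 rect mm [[454, 172], [468, 77], [510, 83], [496, 178]] px 219 252 213 230
  low x [0.4594 0.1612] x range 0.4582 0.5099
[[0.51, 0.086], [0.507, 0.083], [0.501, 0.086], [0.497, 0.174], [0.498, 0.083], [0.494, 0.171], [0.491, 0.177], [0.492, 0.086], [0.488, 0.171], [0.485, 0.174], [0.486, 0.082], [0.482, 0.171], [0.483, 0.079], [0.48, 0.082], [0.476, 0.171], [0.473, 0.174], [0.474, 0.091], [0.474, 0.082], [0.47, 0.171], [0.471, 0.115], [0.471, 0.106], [0.471, 0.097], [0.471, 0.088], [0.471, 0.079], [0.467, 0.168], [0.468, 0.138], [0.468, 0.129], [0.468, 0.12], [0.468, 0.112], [0.468, 0.103], [0.468, 0.094], [0.468, 0.085], [0.464, 0.17], [0.464, 0.162], [0.464, 0.153], [0.465, 0.144], [0.465, 0.135], [0.465, 0.126], [0.465, 0.117], [0.465, 0.109], [0.465, 0.1], [0.461, 0.167], [0.461, 0.159], [0.461, 0.15], [0.462, 0.141], [0.462, 0.132], [0.462, 0.123], [0.458, 0.164], [0.458, 0.156], [0.459, 0.141]]
top tongs 137 rect mm [[388, -284], [595, -293], [598, -221], [391, -212]] px 348 372 190 256
  low x [ 0.3947 -0.2361] x range 0.3901 0.5954
   x 0.4 y -0.248 -0.232 19
  
[... 1109 characters left out ...]
9], [0.465, 0.168], [0.459, 0.174], [0.465, 0.174], [0.472, 0.172], [0.478, 0.171], [0.473, 0.177], [0.48, 0.175], [0.485, 0.176]]
scene tongs 379 rect mm [[388, -270], [600, -289], [608, -205], [395, -185]] px 166 221 135 168
  low x [ 0.3998 -0.23  ] x range 0.3909 0.607
   x 0.401 y -0.243 -0.216 22
   x 0.421 y -0.257 -0.207 39
   x 0.441 y -0.26 -0.201 36
   x 0.461 y -0.263 -0.199 36
   x 0.481 y -0.268 -0.2 34
   x 0.501 y -0.273 -0.202 35
   x 0.521 y -0.275 -0.203 35
   x 0.541 y -0.279 -0.201 36
   x 0.561 y -0.284 -0.202 38
   x 0.581 y -0.286 -0.203 43
   x 0.601 y -0.284 -0.204 25
A [0.6021 0.2376 0.087 ]
B [0.6225 0.0471 0.087 ]
C [0.5094 0.0323 0.087 ]
D [0.4837 0.2254 0.087 ]
```

```bash
python3 -m jog '[[[28,-48,-6,-8.2],[28,-48,-6,-8.2],[28,-48,-6,-8.2],[28,-48,-6,-8.2],[28,-48,-6,-8.2],[28,-48,-6,-8.2],[28,-48,-6,-8.2],[28,-48,-6,-8]]]' 35 40
python3 -m jog '[[[10,-18,-10,0],[10,-18,-10,0],[10,-17,-10,0],[10,-16,-10,0],[11,-16,-10,0],[0,0,-6,0],[0,0,0,0],[0,0,0,0]]]'
python3 - <<'E'
from h import *
s=manip.sense();print(s["tcp_pos"],s["tool_rot"],s["q"],s["finger_gap"])
c=manip.camera_info("wrist");im=manip.snapshot("wrist")[:,:,::-1].copy()
np.savez("w1.npz",im=im,**{k:np.array(v) for k,v in c.items()})
print([proj(c,[.464-y*.122,.1265+y,.079]).round() for y in(-.045,0,.045)])
cv2.imwrite("pics/w1.png",im)
E
```

```text
t: 1.1
tcp_pos: [0.4133, 0.2102, 0.3564]
tool_rot: [0.998, 0.059, -0.0, -0.0]
force: [-0.0, 0.0, 0.7]
finger_gap: 0.348
t: 2.1
tcp_pos: [0.4633, 0.1273, 0.3008]
tool_rot: [0.998, 0.062, -0.0, -0.0]
force: [0.5, 0.0, -0.5]
finger_gap: 0.349
[0.46334097 0.12730234 0.30082342] [ 9.98100001e-01  6.16146521e-02 -1.30286182e-04 -7.47788013e-05] [ 3.49853948e-02  5.05140604e-01  1.88787992e+00  2.09399135e-04
  7.48836611e-01 -8.84754146e-02] 0.3491063710883578
[array([256., 265.]), array([256., 213.]), array([256., 155.])]
```

View pics/w1.png

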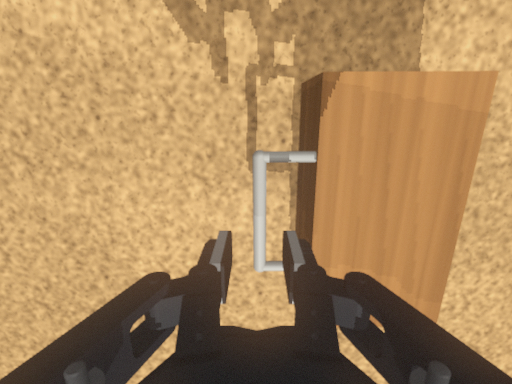

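Wrist view: the bar runs vertically in the picture from (260,156) to (260,267), so the yaw is good. It lies about 3 mm further +x than predicted.

```bash
python3 -m jog '[[[3,0,-10,0],[0,0,-10,0],[0,0,-10,0],[0,0,-10,0],[0,0,-10,0],[0,0,-10,0],[0,0,-7,0],[0,0,0,0]]]'
python3 -m jog '[[[0,0,0,0],[0,0,0,0],[0,0,0,0],[0,0,0,0],[0,0,0,0],[0,0,0,0],[0,0,0,0],[0,0,0,0]]]' 0 30
python3 - <<'E'
import numpy as np
# arc: handle rel hinge
r=np.hypot(150,44);a0=np.arctan2(44,150);p=None
for th in np.linspace(0,1.72,17):
    x=-r*np.cos(a0+th);z=r*np.sin(a0+th)
    if p: dx=x-p[0];print(round(th,2),np.round([dx*np.cos(.122),dx*np.sin(.122),z-p[1]],1))
    p=(x,z)
E
```

```text
t: 3.15
tcp_pos: [0.4666, 0.1268, 0.2331]
tool_rot: [0.998, 0.061, -0.001, -0.0]
force: [0.6, 0.1, 0.7]
finger_gap: 0.353
t: 4.15
tcp_pos: [0.4657, 0.1267, 0.2338]
tool_rot: [0.998, 0.061, -0.001, 0.0]
force: [-5.0, -1.1, 3.9]
finger_gap: 0.101
0.11 [ 5.5  0.7 15.8]
0.22 [ 7.2  0.9 15.1]
0.32 [ 8.8  1.1 14.3]
0.43 [10.2  1.3 13.3]
0.54 [11.6  1.4 12.1]
0.64 [12.8  1.6 10.7]
0.75 [13.9  1.7  9.3]
0.86 [14.8  1.8  7.7]
0.97 [15.5  1.9  6.1]
1.08 [16.1  2.   4.4]
1.18 [16.5  2.   2.6]
1.29 [16.7  2.   0.8]
1.4 [16.6  2.  -1. ]
1.5 [16.4  2.  -2.8]
1.61 [16.1  2.  -4.5]
1.72 [15.5  1.9 -6.2]
```

```bash
python3 -m jog '[[[5.5,0.7,15.8,0],[7.2,0.9,15.1,0],[8.8,1.1,14.3,0],[10.2,1.3,13.3,0],[11.6,1.4,12.1,0],[12.8,1.6,10.7,0],[13.9,1.7,9.3,0],[14.8,1.8,7.7,0]]]'
```

```text
t: 5.15
tcp_pos: [0.5506, 0.1376, 0.3333]
tool_rot: [0.998, 0.061, -0.001, -0.0]
force: [-1.0, 0.7, -1.2]
finger_gap: 0.103
```

```bash
python3 -m jog '[[[15.5,1.9,6.1,0],[16.1,2,4.4,0],[16.5,2,2.6,0],[16.7,2,0.8,0],[16.6,2,-1,0],[16.4,2,-2.8,0],[16.1,2,-4.5,0],[12,1.5,-4.5,0]]]'
```

```text
t: 6.15
tcp_pos: [0.6783, 0.1535, 0.3332]
tool_rot: [0.998, 0.061, 0.001, -0.001]
force: [-1.4, 2.6, 0.3]
finger_gap: 0.1
```

```bash
python3 -m jog '[[[0,0,0,0],[0,0,0,0],[0,0,2,0],[0,0,10,0],[0,0,18,0],[0,0,22,0],[0,0,22,0],[0,0,22,0]]]' 35
python3 -m jog '[[[-19,-40,-10,-10.3],[-19,-40,-10,-10.3],[-19,-40,-10,-10.3],[-19,-40,-10,-10.3],[-19,-40,-10,-10.3],[-19,-40,-10,-10.3],[-19,-40,-10,-10.3],[-19,-40,-10,-10.3]]]' 100
python3 -m jog '[[[-18,-40,-15,-10.3],[-17,-41,-15,-10.3],[0,0,-15,0],[0,0,-5,0],[0,0,0,0],[0,0,0,0],[0,0,0,0],[0,0,0,0]]]'
python3 - <<'E'
from h import *
s=manip.sense();print(s["tcp_pos"],s["tool_rot"],s["q"])
ims=[]
for n in("wrist","top","scene"):
    c=manip.camera_info(n);im=manip.snapshot(n)[:,:,::-1].copy();ims.append(im)
    cv2.imwrite(f"pics/{n}2.png",im);np.savez(f"{n}2.npz",im=im,**{k:np.array(v) for k,v in c.items()})
    if n=="wrist":
        for X in([.391,-.237],[.491,-.247],[.491+.1094,-.2586]): print(proj(c,[*X,.018]).round())
t=ims[1][150:250,120:290];t=cv2.resize(t,(512,301),interpolation=cv2.INTER_CUBIC)
s_=ims[2][140:260,180:350];s_=cv2.resize(s_,(288,203),interpolation=cv2.INTER_CUBIC)
w=np.zeros((600,800,3),np.uint8);w[:384//1*1,:512][:299]=cv2.resize(ims[0],(399,299)).repeat(1,0)[:, :399].copy() if False else 0
w[:299,:399]=cv2.resize(ims[0],(399,299),interpolation=cv2.INTER_AREA);w[299:,:512]=t;w[299:502,512:]=s_
cv2.imwrite("pics/m2.png",w)
E
```

```text
t: 7.15
tcp_pos: [0.6774, 0.1527, 0.4318]
tool_rot: [0.998, 0.061, 0.001, 0.0]
force: [0.5, -1.1, 0.4]
finger_gap: 0.351
t: 8.15
tcp_pos: [0.5251, -0.1687, 0.3506]
tool_rot: [0.79, -0.614, 0.002, -0.0]
force: [1.0, 0.1, -0.3]
finger_gap: 0.999
t: 9.15
tcp_pos: [0.4906, -0.2479, 0.2994]
tool_rot: [-0.67, 0.743, -0.0, 0.0]
force: [-0.2, 0.0, 0.5]
finger_gap: 1.0
[ 0.49064473 -0.24794971  0.29942663] [-6.69563922e-01  7.42754383e-01 -2.76494123e-04  5.68638743e-05] [-6.71239447e-01  5.75673537e-01  1.71805302e+00  2.77864386e-05
  8.47301923e-01  1.00309170e+00]
[256. 279.]
[255. 191.]
[255.  69.]
```

View pics/m2.png

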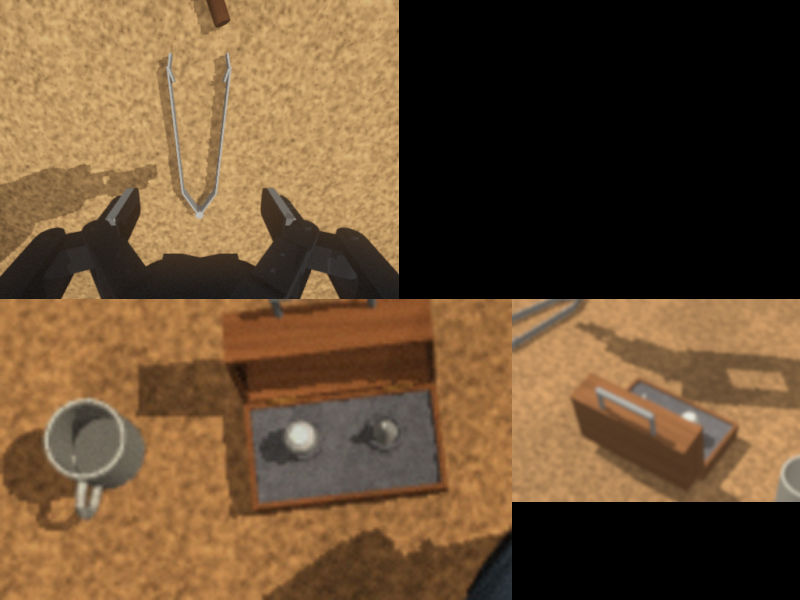

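The lid is fully open. The egg is in the left (+y) nest, a round white blob at crop (301,436), and the cone is at (383,434). In the wrist view the tongs are within about 2 mm of the prediction, with the pivot at (200,215) and tips at (169,53) and (228,53), so I'm grasping them.

```bash
python3 -m jog '[[[0,0,-22,0],[0,0,-22,0],[0,0,-22,0],[0,0,-22,0],[0,0,-18,0],[0,0,-14,0],[0,0,-9,0],[0,0,0,0]]]' 100 20
python3 -m jog '[[[0,0,0,0],[0,0,0,0],[0,0,0,0],[0,0,0,0],[0,0,0,0],[0,0,0,0],[0,0,0,0],[0,0,0,0]]]' 59 20
python3 - <<'E'
from h import *
z=np.load("top2.npz");c={k:z[k] for k in z.files};im=z["im"];h=cv2.cvtColor(im,cv2.COLOR_BGR2HSV)
m=((h[...,1]<90)&(h[...,2]>125)).astype(np.uint8);q=np.zeros_like(m);q[180:212,205:262]=m[180:212,205:262]
n,l,st,ce=cv2.connectedComponentsWithStats(q)
for i in range(1,n):
  if st[i][4]>8: print(st[i],ce[i],ray(c,*ce[i],.055).round(4))
print("predicted egg px",proj(c,[.565,.1815,.055]))
E
```

```text
t: 10.3
tcp_pos: [0.4903, -0.2483, 0.1696]
tool_rot: [-0.669, 0.743, 0.0, -0.0]
force: [0.2, -0.0, -0.1]
finger_gap: 1.004
t: 11.3
tcp_pos: [0.4908, -0.2486, 0.1714]
tool_rot: [-0.669, 0.743, -0.001, 0.0]
force: [-0.3, 0.6, 5.6]
finger_gap: 0.592
[215 191  10   9  79] [219.55696203 195.03797468] [0.5662 0.1804 0.055 ]
[247 191   5   5  13] [249.15384615 192.53846154] [0.5753 0.0905 0.055 ]
predicted egg px [219.17907562 195.41580236]
```

```bash
python3 -m jog '[[[0,0,4,0],[0,0,10,0],[0,0,16,0],[0,0,20,0],[0,0,20,0],[0,0,20,0],[0,0,15,0],[0,0,6,0]]]'
python3 - <<'E'
from h import *
ims=[]
for n in("wrist","scene"):
    ims.append(manip.snapshot(n)[:,:,::-1].copy())
s=cv2.resize(ims[1][90:200,120:288],(512,335),interpolation=cv2.INTER_CUBIC)
cv2.imwrite("pics/m3.png",np.hstack([cv2.resize(ims[0],(400,300)),cv2.resize(s,(400,300))]))
E
```

```text
t: 12.3
tcp_pos: [0.4905, -0.2484, 0.2825]
tool_rot: [-0.669, 0.743, -0.001, 0.0]
force: [0.0, -0.1, -1.4]
finger_gap: 0.591
```

View pics/m3.png

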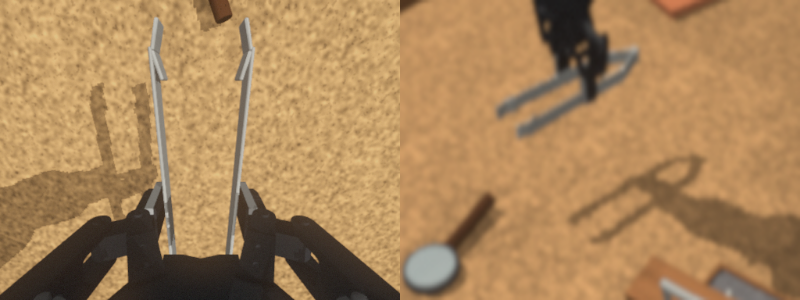

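The tongs are held level between the pads, with jaw tips at (157,20) and (245,20) in the wrist half. I'm carrying them to a point above the egg.

```bash
python3 -m jog '[[[-2.5,10,0,1.6],[-2.5,25,0,1.6],[-2.5,35,0,1.6],[-2.5,40,0,1.6],[-2.5,40,0,1.6],[-2.5,40,0,1.7],[-2.5,40,0,1.7],[-2.5,40,0,1.6]]]'
python3 -m jog '[[[0,40,0,0],[0,35,0,0],[0,30,0,0],[0,22,0,0],[0,14,0,0],[0,7,0,0],[0,0,0,0],[0,0,0,0]]]'
cat > look.py <<'E'
import sys
from h import *
k=sys.argv[1];ims=[]
s=manip.sense();print(s["tcp_pos"],s["tool_rot"],s["finger_gap"],s["force"].round(1))
for n in("wrist","top","scene"):
    c=manip.camera_info(n);im=manip.snapshot(n)[:,:,::-1].copy();ims.append(im)
    np.savez(f"{n}{k}.npz",im=im,**{a:np.array(v) for a,v in c.items()})
    p=s["tcp_pos"];f=2*np.arctan2(s["tool_rot"][1],s["tool_rot"][0])+np.pi/2;d=np.array([np.cos(f),np.sin(f)])
    print(n,"jaw centre(top) pred",proj(c,[*(p[:2]+.095*d),p[2]-.1534]).round(1),"egg top pred",proj(c,[.5655,.181,.076]).round(1))
t=cv2.resize(ims[1][160:240,180:287],(400,300),interpolation=cv2.INTER_CUBIC)
s_=cv2.resize(ims[2][130:250,200:360],(400,300),interpolation=cv2.INTER_CUBIC)
w=cv2.resize(ims[0],(400,300),interpolation=cv2.INTER_AREA)
cv2.imwrite(f"pics/m{k}.png",np.vstack([np.hstack([w,t]),np.hstack([s_,cv2.resize(ims[0][60:280,110:403],(400,300))])]))
E
python3 look.py 4
```

```text
t: 13.4
tcp_pos: [0.4689, 0.0244, 0.2807]
tool_rot: [0.75, -0.661, -0.001, 0.0]
force: [0.9, -0.5, -0.3]
finger_gap: 0.59
t: 14.4
tcp_pos: [0.4704, 0.1692, 0.281]
tool_rot: [0.749, -0.663, -0.0, 0.0]
force: [-0.7, -0.4, -1.1]
finger_gap: 0.591
[0.47040811 0.16917489 0.28104934] [ 7.48856476e-01 -6.62732182e-01 -5.44534411e-05  1.72486842e-04] 0.5913132403940462 [-0.7 -0.4 -1.1]
wrist jaw centre(top) pred [255.7  65.9] egg top pred [255.6  77. ]
top jaw centre(top) pred [216.9 191.5] egg top pred [218.6 194.1]
scene jaw centre(top) pred [284.4 194.4] egg top pred [283.2 208.5]
```

View pics/m4.png

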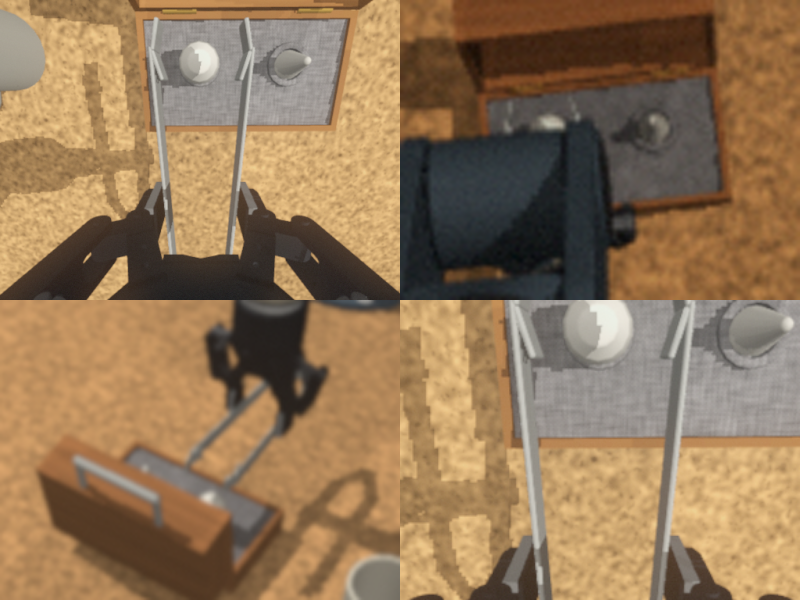

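```bash
python3 - <<'E'
from h import *
z=np.load("wrist4.npz");c={k:z[k] for k in z.files};h=cv2.cvtColor(z["im"],cv2.COLOR_BGR2HSV)
m=((h[...,1]<60)&(h[...,2]>158)).astype(np.uint8);q=np.zeros_like(m);q[48:112,222:290]=m[48:112,222:290]
n,l,st,ce=cv2.connectedComponentsWithStats(q)
for i in range(1,n):
  if st[i][4]>100:
    x,y,w,hh,a=st[i];u,v=x+w/2-.5,y+hh/2-.5
    print(st[i],[ray(c,u,v,zz).round(4) for zz in(.05,.056)],"width mm",np.linalg.norm(ray(c,x,v,.054)-ray(c,x+w,v,.054))*1000)
for zz in (.119,): print("jaw tip L,R @top",ray(c,157*1.28,20*1.28,zz).round(4),ray(c,245*1.28,20*1.28,zz).round(4),"pivotside heel",ray(c,163*1.28,80*1.28,zz-.018).round(4))
E
```

```text
[ 231   51   51   54 1941] [array([0.5677, 0.1811, 0.05  ]), array([0.5671, 0.181 , 0.056 ])] width mm 34.487649499989395
jaw tip L,R @top [0.5786 0.2061 0.119 ] [0.5846 0.1582 0.119 ] pivotside heel [0.5477 0.2037 0.101 ]
```

The egg centre is (0.567, 0.181) with a measured width of 34.5 mm, which matches the given diameter. The jaw centre is about 1.5 mm short in x. I'm descending with that correction.

```bash
python3 -m jog '[[[1.5,0.2,-4,0],[0,0,-9,0],[0,0,-11,0],[0,0,-11,0],[0,0,-11,0],[0,0,-10,0],[0,0,-6,0],[0,0,-3,0]]]'
python3 look.py 5
```

```text
t: 15.55
tcp_pos: [0.4719, 0.1699, 0.2157]
tool_rot: [0.749, -0.662, -0.0, 0.0]
force: [0.1, -0.8, -1.1]
finger_gap: 0.589
[0.47189755 0.16992297 0.21567677] [ 7.49098824e-01 -6.62458233e-01 -1.38862901e-04  1.48211685e-04] 0.5894551090569353 [ 0.1 -0.8 -1.1]
wrist jaw centre(top) pred [255.7  65.9] egg top pred [256.8  62.7]
top jaw centre(top) pred [218.9 194.6] egg top pred [218.6 194.1]
scene jaw centre(top) pred [283.  212.2] egg top pred [283.2 208.5]
```

View pics/m5.png

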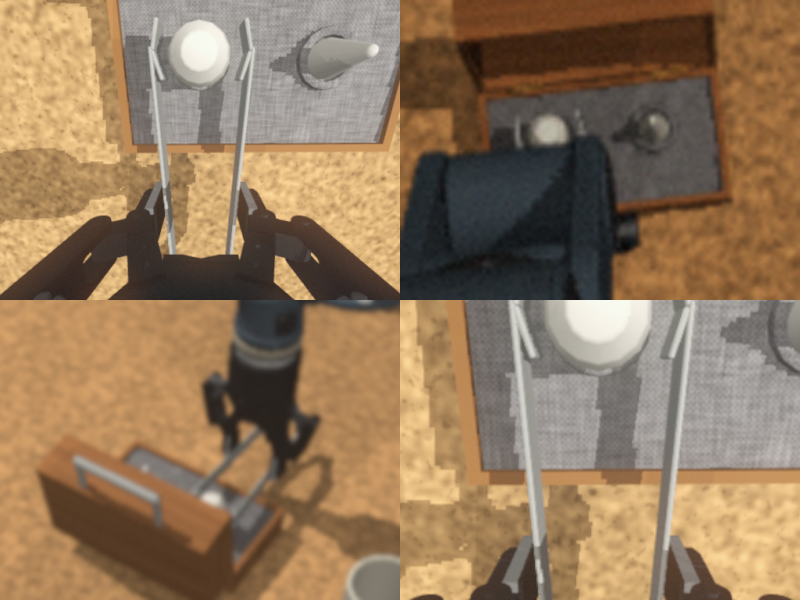

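```bash
python3 - <<'E'
from h import *
z=np.load("wrist5.npz");c={k:z[k] for k in z.files};im=z["im"];h=cv2.cvtColor(im,cv2.COLOR_BGR2HSV)
m=((h[...,1]<60)&(h[...,2]>158)).astype(np.uint8);q=np.zeros_like(m);q[20:118,212:300]=m[20:118,212:300]
n,l,st,ce=cv2.connectedComponentsWithStats(q)
for i in range(1,n):
  if st[i][4]>100:
    x,y,w,hh,a=st[i]; cc=(l==i); ws=cc.sum(1); print(st[i],"widest rows",np.nonzero(ws>=ws.max()-1)[0], "at z.056",ray(c,x+w/2-.5,y+hh/2-.5,.056).round(4))
for n,p in dict(tip=(157,20),kink=(152,48),tipR=(245,20),kinkR=(249,48)).items(): print(n,ray(c,p[0]*1.28,p[1]*1.28,.063).round(4))
cv2.imwrite("pics/w5c.png",cv2.resize(im[10:130,180:330],(750,600),interpolation=cv2.INTER_CUBIC))
E
```

```text
[ 212   20   88   98 6727] widest rows [34 36 37 38 39 40 44 45] at z.056 [0.566  0.1816 0.056 ]
tip [0.5779 0.205  0.063 ]
kink [0.5646 0.2068 0.063 ]
tipR [0.5835 0.1604 0.063 ]
kinkR [0.571  0.1559 0.063 ]
```

View pics/w5c.png

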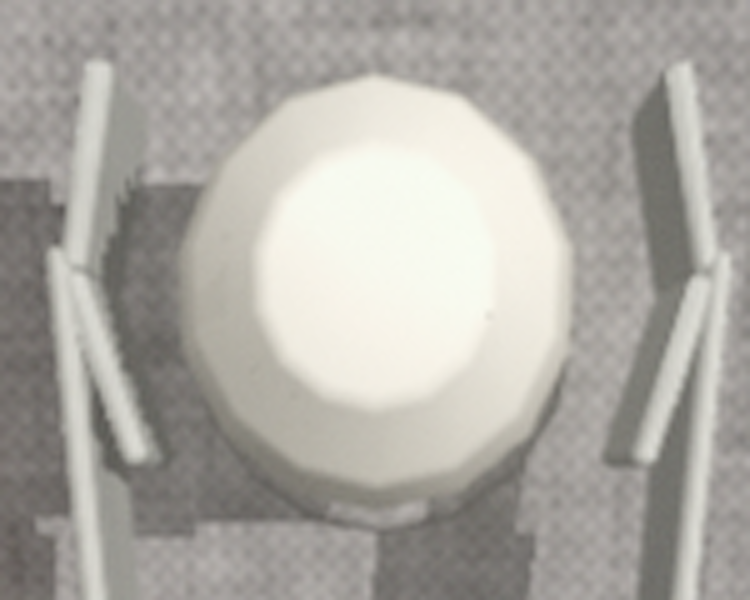

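Close-up: the egg is centred between the jaws to about 1 mm. The jaw vertices are at (80,268) and (700,268), and the egg band centre is at (376,280). After a 1 mm trim I close.

```bash
python3 -m jog '[[[-1,1,0,0],[0,0,0,0],[0,0,0,0],[0,0,0,0],[0,0,0,0],[0,0,0,0],[0,0,0,0],[0,0,0,0]]]' 59
python3 -m jog '[[[0,0,0,0],[0,0,0,0],[0,0,0,0],[0,0,0,0],[0,0,0,0],[0,0,0,0],[0,0,0,0],[0,0,0,0]]]' 40 45
python3 look.py 6
```

```text
t: 16.7
tcp_pos: [0.4709, 0.1709, 0.2161]
tool_rot: [0.749, -0.662, 0.0, -0.0]
force: [0.5, -0.1, -0.8]
finger_gap: 0.592
t: 17.7
tcp_pos: [0.471, 0.1709, 0.2161]
tool_rot: [0.749, -0.662, 0.0, -0.0]
force: [0.8, -0.8, 0.2]
finger_gap: 0.479
[0.47095825 0.1708934  0.21614134] [ 7.49077577e-01 -6.62482284e-01  5.63777870e-05 -6.21185005e-05] 0.47874456006427624 [ 0.8 -0.8  0.2]
wrist jaw centre(top) pred [255.8  66.2] egg top pred [259.8  60.8]
top jaw centre(top) pred [218.6 194.9] egg top pred [218.6 194.1]
scene jaw centre(top) pred [283.5 212.1] egg top pred [283.2 208.5]
```

View pics/m6.png

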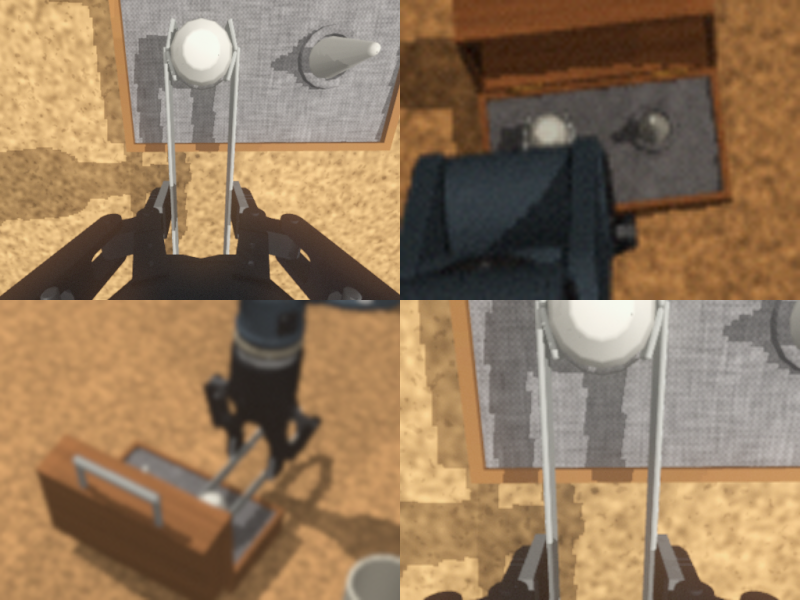

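The jaws are closed on the egg: the gap stalled at 0.479, which is 40.7 mm wide. Now I command a full squeeze and lift slowly.

```bash
python3 -m jog '[[[0,0,0,0],[0,0,0,0],[0,0,0,0],[0,0,0,0],[0,0,1,0],[0,0,2,0],[0,0,4,0],[0,0,6,0]]]' 0 50
python3 -m jog '[[[0,0,8,0],[0,0,9,0],[0,0,10,0],[0,0,10,0],[0,0,10,0],[0,0,10,0],[0,0,10,0],[0,0,8,0]]]'
python3 -m jog '[[[0,0,6,0],[0,0,4,0],[0,0,2,0],[0,0,0,0],[0,0,0,0],[0,0,0,0],[0,0,0,0],[0,0,0,0]]]'
python3 look.py 7
```

```text
t: 18.85
tcp_pos: [0.4708, 0.1709, 0.2293]
tool_rot: [0.749, -0.662, -0.0, 0.0]
force: [-0.8, -0.1, -1.1]
finger_gap: 0.477
t: 19.85
tcp_pos: [0.4709, 0.1709, 0.3048]
tool_rot: [0.749, -0.662, 0.0, -0.0]
force: [-0.2, -1.1, -1.8]
finger_gap: 0.476
t: 20.85
tcp_pos: [0.4709, 0.1709, 0.3161]
tool_rot: [0.749, -0.662, -0.0, 0.0]
force: [0.1, 0.2, -1.5]
finger_gap: 0.48
[0.47092797 0.17089798 0.31605031] [ 7.49072841e-01 -6.62487643e-01 -3.93547813e-05  2.80146582e-05] 0.4804862156217032 [ 0.1  0.2 -1.5]
wrist jaw centre(top) pred [255.8  66. ] egg top pred [258.2  83.2]
top jaw centre(top) pred [214.9 189.1] egg top pred [218.6 194.1]
scene jaw centre(top) pred [285.5 185. ] egg top pred [283.2 208.5]
```

View pics/m7.png

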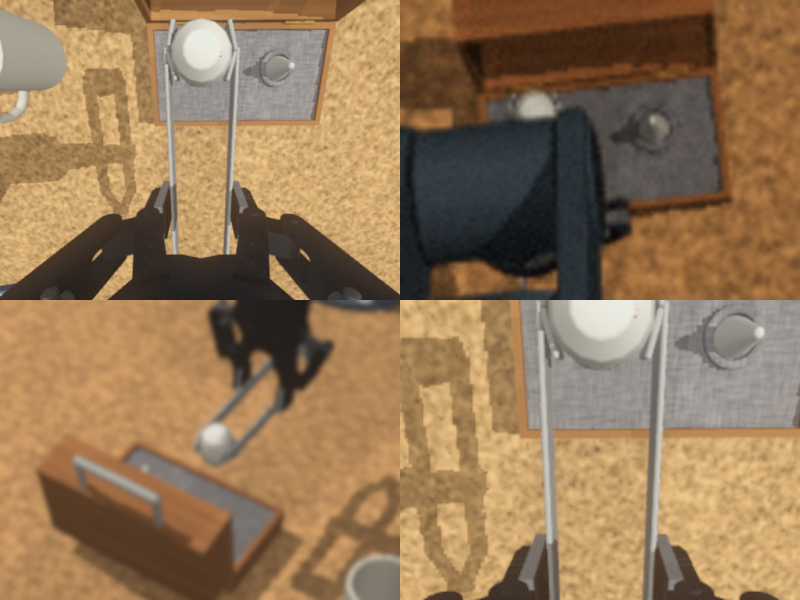

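The egg is lifted 100 mm with its nest empty below it. The cone is standing, the lid is open, and the mug and magnifier were never approached. I'll check it is steady for a second, then hand in.

```bash
python3 -m jog '[[[0,0,0,0],[0,0,0,0],[0,0,0,0],[0,0,0,0],[0,0,0,0],[0,0,0,0],[0,0,0,0],[0,0,0,0]]]'
python3 - <<'E'
from h import *
def diff(n,f,b=None):
    a=np.load(f)["im"].astype(int);d=abs(manip.snapshot(n)[:,:,::-1].astype(int)-a).max(2);return d
d=diff("wrist","wrist7.npz");print("wrist change px",(d>30).sum())
d=diff("top","top2.npz");print("mug/magnifier region change",(d[175:230,130:170]>40).sum(),(d[128:185,340:375]>40).sum())
print(manip.sense()["qd"].round(4));print(manip.sign_off())
E
```

```text
t: 22.0
tcp_pos: [0.4709, 0.1709, 0.3161]
tool_rot: [0.749, -0.662, -0.0, 0.0]
force: [1.2, 0.6, -0.9]
finger_gap: 0.478
wrist change px 18
mug/magnifier region change 0 0
[-0.0009 -0.0011 -0.0013 -0.0008 -0.0006 -0.0004]
the job is handed in; nothing more can be done
None
```

The job is done and handed in at about 22 s of the 61 s allowed; the hand-in reports no verdict. I opened the lid by its handle and followed it almost to its stop before letting go. Then I picked up the tongs, closed them on the egg and lifted it 100 mm straight up.

Last checks:
- **Grip:** the egg is held level in the jaws. The finger opening stayed at 0.48 through the lift and a further second of holding. The commanded squeeze is 50 N.
- **Stillness:** joint speeds were about 0.001 rad/s, and only 18 pixels of the wrist picture changed over that second.
- **Surroundings:** the mug and magnifier areas show no change in the top view since the tongs were picked up. In the last pictures the lid is open and the cone stands in its nest.
- **Contact:** the fingers stayed outside the case, clear of the stones. The largest force reading I saw was about 6 N, when the fingertips lightly touched the desk while gripping the tongs.

No check failed. The camera measurements of the handle and the egg disagreed by 2 to 5 mm in places, and I corrected these from the wrist camera. I judged the lid to be on its stop from the pictures, not from a measured angle.

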